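# Feel round the seal of a desiccator

## Task

Check by touch that the rubber seal ring of the open desiccator lies well and free of grit before the lid goes back on: with the fingertips held together, touch the top of the seal above the side neck and run them lightly along it, clockwise as seen from above, once all the way round to the neck again, then lift away. Only touch the seal: do not grip, press hard on, lift or shift the desiccator, and leave its lid, the small vessels inside it and everything else on the bench where they stand.

Things in the scene. Friction and masses are not known exactly. Their poses are not given: they have to be found in the camera images.
- desiccator: Open lower half of a round glass desiccator, loose on the bench, about 1.8 kg: a clear bowl with a ground-glass rim 210 mm wide, a dark rubber seal ring lying on the rim, and a short side neck. Origin on the axis at the underside, z up, x towards the neck. Inside, a white perforated plate 54 mm above the bench carries three small covered vessels.
- seal_centre (a point): Centre of the mouth, on the axis at the height of the seal's top face (nothing solid there). The seal is a flat level ring round it, outer diameter 202 mm, inner 164 mm (19 mm wide, 10 mm thick), its top face 125 mm above the bench. It is a hollow rubber section that gives a little under the finger: about 1 mm for each 4 N, at most 5 mm, and springs back.
- neck_end (a point): Outer end of the black rubber bung in the side neck, a glass tube 32 mm wide sticking out radially below the rim; 146 mm from the axis, 47 mm below the seal's top face. The seal above the neck is where the round starts and ends.
- seal_0: The eighth of the seal whose middle is above the side neck: an arc of 45 degrees (72 mm along the middle of the seal), one piece with the rest. Origin at the arc's middle, on the top face, 91.5 mm from the axis; z up, x outward, clockwise (seen from above) is its -y.
- seal_1: The eighth of the seal whose middle is an eighth of a turn clockwise from the neck: an arc of 45 degrees (72 mm along the middle of the seal), one piece with the rest. Origin at the arc's middle, on the top face, 91.5 mm from the axis; z up, x outward, clockwise (seen from above) is its -y.
- seal_2: The eighth of the seal whose middle is a quarter turn clockwise from the neck: an arc of 45 degrees (72 mm along the middle of the seal), one piece with the rest. Origin at the arc's middle, on the top face, 91.5 mm from the axis; z up, x outward, clockwise (seen from above) is its -y.
- seal_3: The eighth of the seal whose middle is three eighths of a turn clockwise from the neck: an arc of 45 degrees (72 mm along the middle of the seal), one piece with the rest. Origin at the arc's middle, on the top face, 91.5 mm from the axis; z up, x outward, clockwise (seen from above) is its -y.
- seal_4: The eighth of the seal whose middle is opposite the neck: an arc of 45 degrees (72 mm along the middle of the seal), one piece with the rest. Origin at the arc's middle, on the top face, 91.5 mm from the axis; z up, x outward, clockwise (seen from above) is its -y.
- seal_5: The eighth of the seal whose middle is five eighths of a turn clockwise from the neck: an arc of 45 degrees (72 mm along the middle of the seal), one piece with the rest. Origin at the arc's middle, on the top face, 91.5 mm from the axis; z up, x outward, clockwise (seen from above) is its -y.
- seal_6: The eighth of the seal whose middle is three quarters of a turn clockwise from the neck: an arc of 45 degrees (72 mm along the middle of the seal), one piece with the rest. Origin at the arc's middle, on the top face, 91.5 mm from the axis; z up, x outward, clockwise (seen from above) is its -y.
- seal_7: The eighth of the seal whose middle is seven eighths of a turn clockwise from the neck: an arc of 45 degrees (72 mm along the middle of the seal), one piece with the rest. Origin at the arc's middle, on the top face, 91.5 mm from the axis; z up, x outward, clockwise (seen from above) is its -y.
- lid: The desiccator's domed glass lid, loose, standing knob up on the bench: 210 mm wide, 102 mm high, 0.9 kg. Origin at the centre of its underside. To be left alone.
- beaker: Empty glass beaker, 102 mm wide, 120 mm high, on the bench. Origin at the centre of its underside. To be left alone.
- weighing_a: Small stoppered glass weighing bottle inside the desiccator, 42 mm wide, 49 mm high, its top 22 mm below the top of the seal. Origin at the centre of its underside. To be left alone.
- weighing_b: A second, equal weighing bottle inside the desiccator. Origin at the centre of its underside. To be left alone.
- crucible: White porcelain crucible with its cover on inside the desiccator, 42 mm wide, 43 mm high. Origin at the centre of its underside. To be left alone.
- stopwatch: Black round stopwatch lying on the bench, 60 mm wide, 18 mm thick. Origin under its centre. To be left alone.
- grease_jar: Small white-capped jar, 48 mm wide, 42 mm high. Origin at the centre of its underside. To be left alone.
- tape_roll: Roll of blue tape lying flat, 90 mm wide, 24 mm high. Origin at the centre of its underside. To be left alone.
- wash_bottle: White wash bottle with a bent spout, 66 mm wide, 165 mm high. Origin at the centre of its underside. To be left alone.

How it is judged:
By the outcome, as a careful person would: the job done as asked, in the order asked, and still so for the second after the job is handed in, with the robot touching nothing.
It also fails if it takes over 70 s, if anything falls off the work surface, if the arm or the gripper's body presses on something with over 40 N, if the wrist force passes 120 N, or if a joint passes its speed limit or range.

## Robot

A 7-joint arm with a two-finger parallel gripper is mounted at the origin on the work surface. World frame = base frame: x ahead of the robot, y to its left, z up, the work surface at z = 0. Lengths are in m, angles in rad, forces in N, time in s.
With the tool pointing down it reaches from about 0.35 to 0.9 m from the base axis. Payload 8.1 kg.
Tool frame: the origin (TCP) lies midway between the tips of the shut fingers; the grasp point (between the pads) lies 19 mm behind it; x points along the fingers, z is the direction in which the jaws open and shut, and the axes are right-handed (so a half turn about x gives the same grasp; the last joint's range is limited). The gripper opens to 92 mm and grips with 3 to 60 N. Pads are 19 mm wide; open, the fingers measure 130 mm over their backs; the gripper's body (75 mm by 190 mm) begins 47 mm behind the grasp point.
Start: joints at [1.052, 0.434, 0.025, 1.573, -0.012, 1.134, -0.075], TCP at [0.252, -0.572, 0.227] pointing down, gripper open.
Joint ranges: [-2.62, 2.62], [-0.44, 2.09], [-1.27, 1.32], [0.08, 2.57], [-1.32, 4.46], [0.12, 2], [-2.74, 2.74]. Speed limits (rad/s): [2.22, 2.22, 3.01, 3.01, 3.14, 3.14, 3.14].

## Interface

Orientations are given as a rotation vector (axis times angle).
In Python, from cell import arm gives the robot as it stands. The module is installed in compiled form; this text tells all that it offers.
- The arm moves only by the tool move_arm, never from a script. Its argument "steps" is text: rows parted by semicolons, each of 5 numbers parted by spaces: the shift along the tool's x, y, z in m, then the turn about the tool's x in rad, then the closure in counts, from 0 (fully open) to 255 (shut). A call has 1 to 10 rows; each row is the pose to reach, as a shift and turn from the pose commanded when the call began, along the tool's axes at that moment; what a row does not reach only later rows make up. A row lasts 1/12 s, in which the tool goes at most 41.7 mm and 7.16 degrees, less where a joint would pass 70% of its speed; a pose out of reach is approached as far as the arm can. A call with a gripper value outside its range is refused whole. The fingers move at their own pace and stop on an object; "squeeze" is the grip in N (left out, the last holds). Time passes only in rows, so rows that repeat a pose let the fingers close. It gives the time, the measured TCP pose, the force and the opening at its end, in the units of the state.
- arm.observe(): the state, without advancing time (a new reading comes with each control period).
- arm.get_image(name): name is "side" or "top" or "wrist"; returns a dict with "img" (400x640x3 uint8, blue, green, red), "z_map" (400x640 float32, m along the optical axis (not along the pixel's ray), 0 where there is no reading), "vfov" (degrees; the focal length in pixels is half the picture's height over the tangent of half this angle, whatever the lens; pixels are square), "cx", "cy" (the principal point, pixels), "k1" (the pictures are not rectified: a ray, as slopes to the right and down, at radius r is drawn at 1 + k1 r^2 times it, then the intrinsics apply), "extrinsics" (4x4, takes a point from camera to world coordinates). Camera axes: x right, y up, looking along -z (the intrinsics and any distortion apply to the point x, -y, -z); pixel columns grow to the right and rows downward; lengths in m; the calibration is good to about 2 mm. A picture is of the moment at which its call begins.
- arm.sign_off(): hands the job in, once; it reports no verdict.
The state is a dict: "clock": time; "joints": joint angles; "dq": joint speeds; "joint_efforts": joint torques, N m; "position": TCP position; "ee_rot": TCP orientation; "force": force on the tool from outside, world axes, zero at the start; "ft_torque": the same for the moment, N m; "width": opening from 0.0 (shut) to 1.0 (fully open).
Only numpy, scipy, OpenCV 4.12 (cv2) and the standard library are available. Lean on these libraries where they do the work, as an engineer would, in place of code of your own. Each camera call takes 0.05 s, during which the arm holds its last target.

## Working session

There is one attempt and no reset: what is moved stays moved. The work goes in short steps, Python scripts to look and compute and a tool call to move; the robot and the scene stay as the last step left them, time stands still between calls to the robot, and variables do not carry over. Pictures are saved under pics/ and viewed, and the job is handed in when it is done.

Besides the shell and the picture viewer there is one more tool, called after "Emit:" by a JSON object that holds its "name" and its "arguments". move_arm: Moves the arm, as the interface text tells. Its arguments: {"type":"object","properties":{"steps":{"type":"string"},"squeeze":{"type":"number"}},"required":["steps"]}

```bash
mkdir -p pics; cat > h.py <<'E'
import numpy as np, cv2
from cell import arm
from scipy.spatial.transform import Rotation as R
def cloud(d):
    h,w=d["z_map"].shape; f=h/2/np.tan(np.radians(d["vfov"])/2)
    u,v=np.meshgrid(np.arange(w),np.arange(h))
    K=np.array([[f,0,d["cx"]],[0,f,d["cy"]],[0,0,1]])
    p=np.stack([u,v],-1).reshape(-1,1,2).astype(np.float64)
    q=cv2.undistortPoints(p,K,np.array([d["k1"],0,0,0,0.])).reshape(h,w,2)
    z=d["z_map"]; P=np.stack([q[...,0]*z,-q[...,1]*z,-z],-1)
    E=d["extrinsics"]; return P@E[:3,:3].T+E[:3,3]
def st():
    s=arm.observe()
    for k in ["clock","joints","position","ee_rot","force","ft_torque","width"]: print(k,np.round(s[k],4))
    return s
E
python3 - <<'E'
from h import *
s=st(); print(R.from_rotvec(s["ee_rot"]).as_matrix().round(3))
for n in ["side","top","wrist"]:
    d=arm.get_image(n); cv2.imwrite(f"pics/{n}0.png",d["img"]); np.savez(f"/tmp/{n}0.npz",**d); print(n,d["extrinsics"].round(3),d["vfov"],d["k1"])
E
```

```text
clock 0.0
joints [ 1.0524  0.4352  0.025   1.5741 -0.0116  1.134  -0.0751]
position [ 0.2522 -0.5713  0.2259]
ee_rot [ 0.8986  1.3791 -0.8973]
force [-0.5341 -0.2966  0.0214]
ft_torque [-0.0438 -0.0013  0.0064]
width 0.999
[[-0.001  0.915  0.404]
 [ 0.001  0.404 -0.915]
 [-1.    -0.    -0.002]]
side [[ 0.918  0.294 -0.265  0.236]
 [-0.396  0.66  -0.638 -0.764]
 [-0.013  0.691  0.723  0.95 ]
 [ 0.     0.     0.     1.   ]] 45.81980168773749 -0.06367888209121213
top [[ 0.029  0.996 -0.079  0.438]
 [-1.     0.029  0.003  0.013]
 [ 0.005  0.079  0.997  1.609]
 [ 0.     0.     0.     1.   ]] 47.09120668726168 -0.04597833539174214
wrist [[ 0.404  0.871  0.279  0.328]
 [-0.915  0.385  0.123 -0.538]
 [-0.    -0.305  0.952  0.384]
 [ 0.     0.     0.     1.   ]] 68.89156687698768 -0.003497920973751582
```

View pics/side0.png

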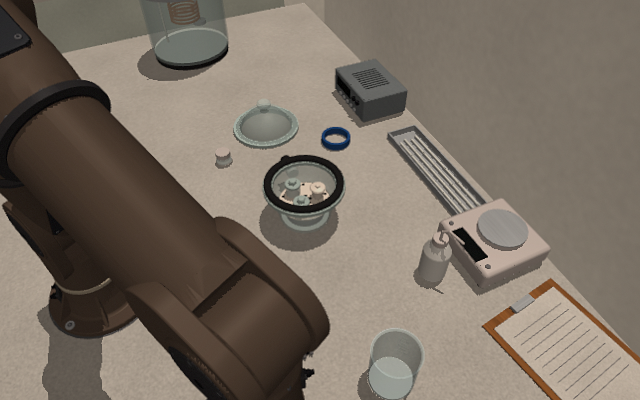

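View pics/top0.png

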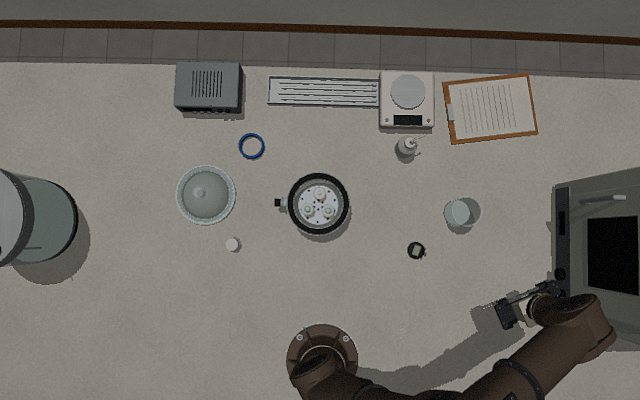

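The top view shows the desiccator at about (318,204) with its neck bung at (278,202), towards +y. The lid is at (205,194) and the beaker at (460,213). Next I fit the ring.

```bash
cat > fit.py <<'E'
from h import *
from scipy.optimize import least_squares
def fit(n,f,c0=None):
    d=dict(np.load(f)) if isinstance(f,str) else f
    P=cloud(d); g=d["img"].max(-1)
    m=(g<60)&(abs(P[...,2]-.125)<.008)&(d["z_map"]>0)
    if c0 is not None: m&=np.hypot(P[...,0]-c0[0],P[...,1]-c0[1])<.115
    Q=P[m]; print(n,len(Q),"z med",np.median(Q[:,2]),Q.min(0).round(3),Q.max(0).round(3))
    c=np.median(Q[:,:2],0) if c0 is None else np.array(c0)
    # balanced centre: angular bins mean inner/outer
    for _ in range(20):
        r=Q[:,:2]-c; a=np.arctan2(r[:,1],r[:,0]); rr=np.hypot(*r.T)
        k=(rr>.07)&(rr<.112)
        A=[];B=[]
        for t in np.arange(-np.pi,np.pi,np.pi/18):
            s=k&(a>=t)&(a<t+np.pi/18)
            if s.sum()>3: A.append([np.cos(t+np.pi/36),np.sin(t+np.pi/36),1]);B.append((rr[s].min()+rr[s].max())/2)
        x=np.linalg.lstsq(np.array(A),np.array(B),rcond=None)[0]; c=c+x[:2]
    print("  c",c.round(4),"mean r",x[2].round(4),"bins",len(A),"r range",np.percentile(rr[k],[2,50,98]).round(4))
    # plane
    pl=np.linalg.lstsq(np.c_[Q[:,:2]-c,np.ones(len(Q))],Q[:,2],rcond=None)[0]; print("  plane",pl.round(4))
    # bung
    b=(g<50)&(P[...,2]>.045)&(P[...,2]<.11)&(d["z_map"]>0); rb=P-np.r_[c,0]; rad=np.hypot(rb[...,0],rb[...,1]); b&=(rad>.115)&(rad<.155)
    if b.sum()>3:
        q=P[b]; mm=np.median(q,0); print("  bung",b.sum(),mm.round(4),"az",np.degrees(np.arctan2(mm[1]-c[1],mm[0]-c[0])).round(2))
    return c
if __name__=="__main__":
    fit("top","/tmp/top0.npz",(.51,.04)); fit("side","/tmp/side0.npz",(.51,.04))
E
python3 fit.py
python3 - <<'E'
from h import *
for n in("top","side"):
    d=dict(np.load(f"/tmp/{n}0.npz")); P=cloud(d)
    for p in ([(318,178),(318,230),(292,204),(345,204),(278,202),(318,204),(318,300)] if n=="top" else [(304,157),(304,208),(268,186),(340,186),(286,160)]):
        print(n,p,P[p[1],p[0]].round(3),d["img"][p[1],p[0]])
E
```

```text
top 777 z med 0.12519296856135242 [ 0.433 -0.071  0.117] [0.624 0.125 0.133]
  c [0.5304 0.0288] mean r 0.0898 bins 36 r range [0.0821 0.09   0.0989]
  plane [ 0.0037 -0.0032  0.1253]
  bung 35 [0.5343 0.1636 0.0892] az 88.35
side 1158 z med 0.12378951269167277 [ 0.43  -0.073  0.117] [0.625 0.128 0.13 ]
  c [0.5288 0.0274] mean r 0.09 bins 36 r range [0.0812 0.0903 0.0999]
  plane [-0.0013 -0.0006  0.1235]
  bung 21 [0.5292 0.1676 0.09  ] az 89.82
top (318, 178) [0.614 0.029 0.122] [31 33 29]
top (318, 230) [0.445 0.024 0.13 ] [12 12 18]
top (292, 204) [0.527 0.111 0.128] [15 22 19]
top (345, 204) [ 0.532 -0.06   0.125] [16 16  7]
top (278, 202) [0.534 0.159 0.096] [21 23 22]
top (318, 204) [0.534 0.028 0.053] [170 165 161]
top (318, 300) [ 0.203  0.018 -0.009] [128 137 139]
side (304, 157) [0.567 0.113 0.121] [23 25 29]
side (304, 208) [ 0.498 -0.057  0.124] [23 24 27]
side (268, 186) [0.444 0.047 0.123] [24 25 28]
side (340, 186) [ 0.605 -0.029  0.127] [23 24 28]
side (286, 160) [0.518 0.116 0.126] [23 24 28]
```

View pics/wrist0.png

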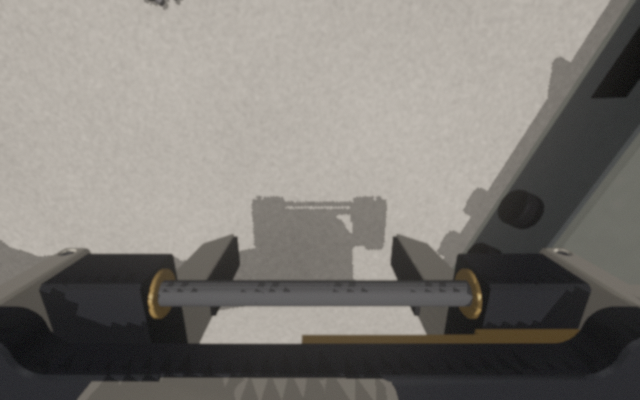

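Both cameras agree to within 2 mm: centre about (0.530, 0.028), seal top about 0.125, neck azimuth about 89°. I'll move above it with the fingers shut, squaring the tool to the world axes on the way.

Emit:
{"name": "move_arm", "arguments": {"steps": "-0.02 0.01 -0.01 0 255;-0.04 0.035 -0.03 0.05 255;-0.06 0.06 -0.053 0.1 255;-0.073 0.085 -0.075 0.15 255;-0.073 0.11 -0.097 0.2 255;-0.073 0.135 -0.119 0.25 255;-0.073 0.16 -0.141 0.3 255;-0.073 0.185 -0.163 0.35 255;-0.073 0.21 -0.185 0.4 255;-0.073 0.235 -0.207 0.4156 255", "squeeze": 5}}

```text
clock: 0.98
position: [0.384, -0.2859, 0.2997]
ee_rot: [1.211, 1.208, -1.212]
force: [0.9, -0.4, -0.2]
width: 0.324
```

```bash
python3 -c "
from h import *
s=st(); M=R.from_rotvec(s['ee_rot']).as_matrix(); print(M.round(4)); print('to view', (M.T@(np.array([.53,.028,.30])-s['position'])).round(4))"
```

```text
clock 0.9833
joints [ 0.5971  0.1427 -0.0789  1.7963  0.0122  1.2031 -1.0592]
position [ 0.384  -0.2859  0.2997]
ee_rot [ 1.2113  1.2078 -1.2115]
force [ 0.9425 -0.4425 -0.2394]
ft_torque [ 0.0488 -0.0179  0.0059]
width 0.3238
[[-1.e-04  1.e+00 -3.e-03]
 [-1.e-04 -3.e-03 -1.e+00]
 [-1.e+00 -1.e-04  1.e-04]]
to view [-0.0004  0.145  -0.3143]
```

Emit:
{"name": "move_arm", "arguments": {"steps": "0 0.015 -0.03 0 255;0 0.03 -0.065 0 255;0 0.045 -0.1 0 255;0 0.06 -0.135 0 255;0 0.08 -0.17 0 255;0 0.1 -0.21 0 255;0 0.12 -0.25 0 255;0 0.135 -0.29 0 255;0 0.145 -0.314 0 255;0 0.145 -0.314 0 255"}}

```text
clock: 1.82
position: [0.5299, 0.0347, 0.2994]
ee_rot: [1.205, 1.216, -1.2]
force: [-1.0, 0.2, 0.5]
width: 0.004
```

```bash
python3 - <<'E'
from h import *
s=st()
d=arm.get_image("wrist"); cv2.imwrite("pics/w1.png",d["img"]); np.savez("/tmp/w1.npz",**d)
from fit import fit
fit("wrist",d,(.53,.028))
E
```

```text
clock 1.8167
joints [ 0.1017  0.2524 -0.3331  1.6684  0.0825  1.234  -1.8101]
position [0.5299 0.0347 0.2994]
ee_rot [ 1.2054  1.2164 -1.2001]
force [-1.0424  0.2301  0.5228]
ft_torque [-0.0389  0.0882  0.0309]
width 0.0045
wrist 1218 z med 0.12434625979373365 [ 0.443 -0.064  0.119] [0.555 0.111 0.127]
  c [0.5303 0.0259] mean r 0.086 bins 13 r range [0.0785 0.0856 0.0949]
  plane [-0.005  -0.0032  0.1237]
```

View pics/w1.png

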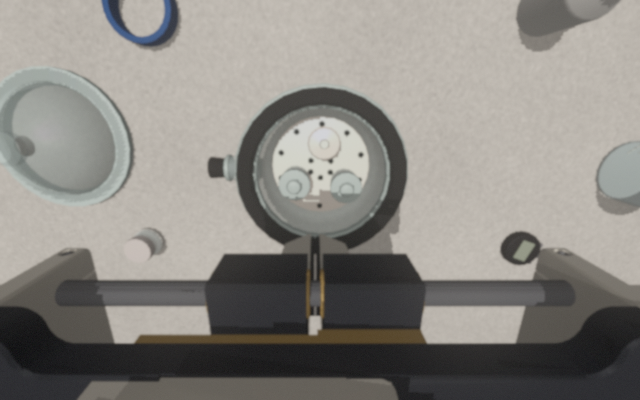

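The wrist view shows the whole seal, centre near (322,168), with the bung at (217,167) on the left. The intensity threshold was too low here, so I'm refitting with a new picture.

```bash
sed -i 's/g<60/g<85/;s/g<50/g<60/' fit.py; python3 - <<'E'
from h import *
s=st(); print(R.from_rotvec(s["ee_rot"]).as_matrix().round(4))
from fit import fit
for i in range(2):
  d=arm.get_image("wrist"); fit("wrist",d,(.53,.028)); 
  d["img"][(d["img"].max(-1)<75)]=(0,0,255)
fit("top","/tmp/top0.npz",(.53,.028)); fit("side","/tmp/side0.npz",(.53,.028))
E
```

```text
clock 1.8667
joints [ 0.1046  0.2511 -0.3293  1.6703  0.0833  1.2345 -1.8067]
position [0.5292 0.0307 0.2993]
ee_rot [ 1.2052  1.2141 -1.2038]
force [-0.3851 -0.7438  0.7974]
ft_torque [0.0221 0.0417 0.0084]
width 0.0066
[[-6.0e-04  1.0e+00  6.8e-03]
 [ 1.7e-03  6.8e-03 -1.0e+00]
 [-1.0e+00 -6.0e-04 -1.7e-03]]
wrist 6553 z med 0.12453354040413467 [ 0.441 -0.071  0.117] [0.631 0.126 0.127]
  c [0.5335 0.0277] mean r 0.0897 bins 34 r range [0.0816 0.0896 0.098 ]
  plane [ 0.0058 -0.001   0.1242]
wrist 6558 z med 0.12451802811939663 [ 0.442 -0.071  0.117] [0.631 0.126 0.127]
  c [0.5335 0.0277] mean r 0.0897 bins 34 r range [0.0817 0.0896 0.0981]
  plane [ 0.0056 -0.001   0.1242]
top 971 z med 0.12502788360035622 [ 0.432 -0.071  0.117] [0.632 0.125 0.133]
  c [0.5317 0.028 ] mean r 0.0907 bins 36 r range [0.0817 0.0911 0.0999]
  plane [ 0.0021 -0.0007  0.1249]
  bung 36 [0.5344 0.1636 0.0892] az 88.87
side 1355 z med 0.12377104994007082 [ 0.43  -0.074  0.117] [0.631 0.128 0.13 ]
  c [0.5304 0.0266] mean r 0.091 bins 36 r range [0.0817 0.0916 0.1002]
  plane [-2.000e-04 -1.000e-04  1.234e-01]
  bung 22 [0.5293 0.1679 0.09  ] az 90.41
```

Emit:
{"name": "move_arm", "arguments": {"steps": "0 0 -0.02 0 255;0 0.001 -0.05 0 255;0 0.002 -0.08 0 255;0.02 0.002 -0.09 0 255;0.05 0.002 -0.09 0 255;0.08 0.002 -0.09 0 255;0.11 0.002 -0.09 0 255;0.13 0.002 -0.09 0 255;0.15 0.002 -0.09 0 255;0.15 0.002 -0.09 0 255"}}

```text
clock: 2.8
position: [0.5285, 0.1133, 0.1462]
ee_rot: [1.206, 1.21, -1.217]
force: [-0.8, -0.5, 0.8]
width: 0.002
```

```bash
python3 - <<'E'
from h import *
d=arm.get_image("side"); s=st(); print(R.from_rotvec(s["ee_rot"]).as_matrix().round(4))
i=d["img"]; cv2.imwrite("pics/s2.png",cv2.resize(i[100:260,200:440],None,fx=3,fy=3))
E
```

```text
clock 2.85
joints [-0.0479  0.4123 -0.3512  1.848   0.1753  0.9157 -2.053 ]
position [0.5295 0.114  0.1483]
ee_rot [ 1.2077  1.2094 -1.2147]
force [ 0.2155 -0.4471  0.2057]
ft_torque [ 0.0185  0.0324 -0.0032]
width 0.0033
[[-0.0038  1.     -0.0023]
 [-0.002  -0.0023 -1.    ]
 [-1.     -0.0038  0.002 ]]
```

View pics/s2.png

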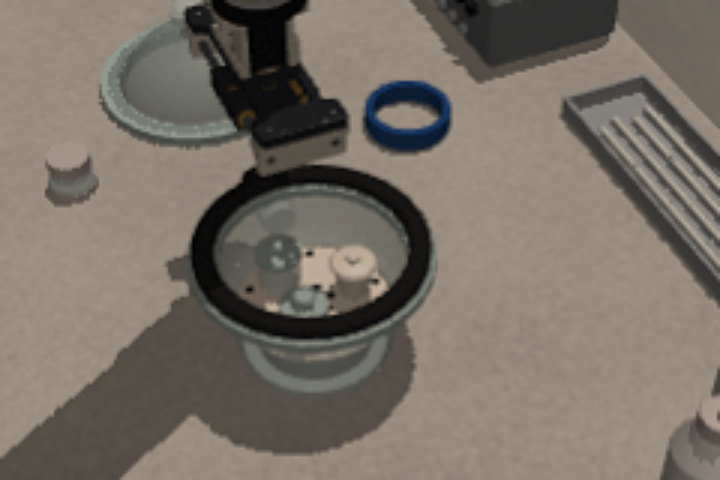

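The crop shows the shut fingertips hanging over the seal near the neck, at about (300,150), clear of everything. I'll go down close, then creep until they touch.

Emit:
{"name": "move_arm", "arguments": {"steps": "0.005 0 0 0 255;0.01 0.001 0 0 255;0.015 0.001 0 0 255;0.018 0.001 0 0 255;0.018 0.001 0 0 255;0.018 0.001 0 0 255;0.018 0.001 0 0 255;0.018 0.001 0 0 255"}}

```text
clock: 3.52
position: [0.5319, 0.1166, 0.132]
ee_rot: [1.209, 1.209, -1.209]
force: [-0.0, -0.1, -0.6]
width: 0.003
```

```bash
python3 - <<'E'
from h import *
s=st(); print(R.from_rotvec(s["ee_rot"]).as_matrix().round(4))
E
```

```text
clock 3.5167
joints [-0.0549  0.4335 -0.3476  1.8623  0.1874  0.877  -2.0638]
position [0.5319 0.1166 0.132 ]
ee_rot [ 1.2093  1.209  -1.2087]
force [-0.0453 -0.0935 -0.6006]
ft_torque [0.0074 0.0027 0.0062]
width 0.0033
[[ 4.e-04  1.e+00  2.e-04]
 [ 1.e-04  2.e-04 -1.e+00]
 [-1.e+00  4.e-04 -1.e-04]]
```

Emit:
{"name": "move_arm", "arguments": {"steps": "0.001 0 -0.001 0 255;0.002 0 -0.002 0 255;0.003 0 -0.0025 0 255;0.004 0 -0.0025 0 255;0.005 0 -0.0025 0 255;0.0055 0 -0.0025 0 255;0.006 0 -0.0025 0 255;0.006 0 -0.0025 0 255"}}

```text
clock: 4.18
position: [0.5317, 0.119, 0.1256]
ee_rot: [1.209, 1.209, -1.209]
force: [-0.2, 0.1, -0.0]
width: 0.006
```

Emit:
{"name": "move_arm", "arguments": {"steps": "0.0005 0 0 0 255;0.001 0 0 0 255;0.001 0 0 0 255;0.001 0 0 0 255"}}

```text
clock: 4.52
position: [0.5318, 0.119, 0.1249]
ee_rot: [1.209, 1.209, -1.209]
force: [-0.6, -0.4, 2.6]
width: 0.008
```

Emit:
{"name": "move_arm", "arguments": {"steps": "0.0003 0 0 0 255;0.0003 0 0 0 255;0.0003 0 0 0 255"}}

```text
clock: 4.77
position: [0.5318, 0.119, 0.1245]
ee_rot: [1.209, 1.209, -1.209]
force: [-2.2, -1.3, 3.3]
width: 0.003
```

Light contact, about 3 N at z = 0.1245, which agrees with the 125 mm given. Next I work out the arc rows, 18° per call.

```bash
python3 - <<'E'
import numpy as np
r=.0915
p=lambda f:np.round([r*np.sin(f),r*(1-np.cos(f))],4)
for k in range(21):
    a=p(np.radians(18*k)); print(k,18*k,";".join("0 %g %g 0 255"%tuple(np.round(p(np.radians(18*k+1.8*j))-a,4)) for j in range(1,11)))
E
```

```text
0 0 0 0.0029 0 0 255;0 0.0057 0.0002 0 255;0 0.0086 0.0004 0 255;0 0.0115 0.0007 0 255;0 0.0143 0.0011 0 255;0 0.0171 0.0016 0 255;0 0.02 0.0022 0 255;0 0.0228 0.0029 0 255;0 0.0255 0.0036 0 255;0 0.0283 0.0045 0 255
1 18 0 0.0027 0.0009 0 255;0 0.0054 0.0019 0 255;0 0.008 0.003 0 255;0 0.0107 0.0042 0 255;0 0.0132 0.0055 0 255;0 0.0158 0.0068 0 255;0 0.0183 0.0082 0 255;0 0.0207 0.0097 0 255;0 0.0231 0.0113 0 255;0 0.0255 0.013 0 255
2 36 0 0.0023 0.0017 0 255;0 0.0045 0.0035 0 255;0 0.0067 0.0054 0 255;0 0.0088 0.0073 0 255;0 0.0109 0.0093 0 255;0 0.0129 0.0114 0 255;0 0.0148 0.0135 0 255;0 0.0167 0.0157 0 255;0 0.0185 0.0179 0 255;0 0.0202 0.0202 0 255
3 54 0 0.0017 0.0024 0 255;0 0.0033 0.0048 0 255;0 0.0048 0.0072 0 255;0 0.0062 0.0097 0 255;0 0.0075 0.0123 0 255;0 0.0088 0.0148 0 255;0 0.01 0.0175 0 255;0 0.0111 0.0201 0 255;0 0.0121 0.0228 0 255;0 0.013 0.0255 0 255
4 72 0 0.0009 0.0028 0 255;0 0.0016 0.0055 0 255;0 0.0023 0.0083 0 255;0 0.0029 0.0112 0 255;0 0.0034 0.014 0 255;0 0.0038 0.0168 0 255;0 0.0041 0.0197 0 255;0 0.0043 0.0226 0 255;0 0.0045 0.0254 0 255;0 0.0045 0.0
[... 3084 characters left out ...]
0202 0 255
18 324 0 0.0024 -0.0017 0 255;0 0.0048 -0.0033 0 255;0 0.0072 -0.0048 0 255;0 0.0097 -0.0062 0 255;0 0.0123 -0.0075 0 255;0 0.0148 -0.0088 0 255;0 0.0175 -0.01 0 255;0 0.0201 -0.0111 0 255;0 0.0228 -0.0121 0 255;0 0.0255 -0.013 0 255
19 342 0 0.0028 -0.0009 0 255;0 0.0055 -0.0016 0 255;0 0.0083 -0.0023 0 255;0 0.0112 -0.0029 0 255;0 0.014 -0.0034 0 255;0 0.0168 -0.0038 0 255;0 0.0197 -0.0041 0 255;0 0.0226 -0.0043 0 255;0 0.0254 -0.0045 0 255;0 0.0283 -0.0045 0 255
20 360 0 0.0029 0 0 255;0 0.0057 0.0002 0 255;0 0.0086 0.0004 0 255;0 0.0115 0.0007 0 255;0 0.0143 0.0011 0 255;0 0.0171 0.0016 0 255;0 0.02 0.0022 0 255;0 0.0228 0.0029 0 255;0 0.0255 0.0036 0 255;0 0.0283 0.0045 0 255
```

Emit:
{"name": "move_arm", "arguments": {"steps": "0 0.0029 0 0 255;0 0.0057 0.0002 0 255;0 0.0086 0.0004 0 255;0 0.0115 0.0007 0 255;0 0.0143 0.0011 0 255;0 0.0171 0.0016 0 255;0 0.02 0.0022 0 255;0 0.0228 0.0029 0 255;0 0.0255 0.0036 0 255;0 0.0283 0.0045 0 255"}}

```text
clock: 5.6
position: [0.5604, 0.1145, 0.1244]
ee_rot: [1.209, 1.209, -1.209]
force: [-3.3, 1.3, 4.5]
width: 0.007
```

Emit:
{"name": "move_arm", "arguments": {"steps": "-0.0001 0.0027 0.0009 0 255;-0.0002 0.0054 0.0019 0 255;-0.0002 0.008 0.003 0 255;-0.0002 0.0107 0.0042 0 255;-0.0002 0.0132 0.0055 0 255;-0.0002 0.0158 0.0068 0 255;-0.0002 0.0183 0.0082 0 255;-0.0002 0.0207 0.0097 0 255;-0.0002 0.0231 0.0113 0 255;-0.0002 0.0255 0.013 0 255"}}

```text
clock: 6.43
position: [0.5859, 0.1015, 0.1246]
ee_rot: [1.209, 1.209, -1.209]
force: [-1.9, 2.2, 3.2]
width: 0.003
```

Emit:
{"name": "move_arm", "arguments": {"steps": "0 0.0023 0.0017 0 255;0 0.0045 0.0035 0 255;0 0.0067 0.0054 0 255;0 0.0088 0.0073 0 255;0 0.0109 0.0093 0 255;0 0.0129 0.0114 0 255;0 0.0148 0.0135 0 255;0 0.0167 0.0157 0 255;0 0.0185 0.0179 0 255;0 0.0202 0.0202 0 255"}}

```text
clock: 7.27
position: [0.606, 0.0812, 0.1246]
ee_rot: [1.209, 1.209, -1.209]
force: [-1.1, 1.8, 3.4]
width: 0.003
```

Emit:
{"name": "move_arm", "arguments": {"steps": "0 0.0017 0.0024 0 255;0 0.0033 0.0048 0 255;0 0.0048 0.0072 0 255;0 0.0062 0.0097 0 255;0 0.0075 0.0123 0 255;0 0.0088 0.0148 0 255;0 0.01 0.0175 0 255;0 0.0111 0.0201 0 255;0 0.0121 0.0228 0 255;0 0.013 0.0255 0 255"}}

```text
clock: 8.1
position: [0.6189, 0.0556, 0.1247]
ee_rot: [1.209, 1.209, -1.209]
force: [-0.8, 3.0, 3.0]
width: 0.007
```

```bash
python3 - <<'E'
from h import *
from fit import fit
d=arm.get_image("side"); cv2.imwrite("pics/s3.png",cv2.resize(d["img"][100:260,200:440],None,fx=3,fy=3)); fit("side",d,(.53,.028))
st()
E
```

```text
side 1296 z med 0.12292670703927078 [ 0.43  -0.074  0.117] [0.629 0.126 0.132]
  c [0.5301 0.0263] mean r 0.0905 bins 36 r range [0.0812 0.0913 0.1003]
  plane [-0.0012  0.0013  0.1227]
  bung 24 [0.5308 0.1685 0.088 ] az 89.71
clock 8.15
joints [ 0.04    0.5491 -0.3161  1.6781  0.2019  0.9463 -1.9225]
position [0.6192 0.0548 0.1246]
ee_rot [ 1.2095  1.2084 -1.2096]
force [-0.2368  1.4304  3.4692]
ft_torque [ 0.5585  0.0511 -0.0076]
width 0.0073
```

View pics/s3.png

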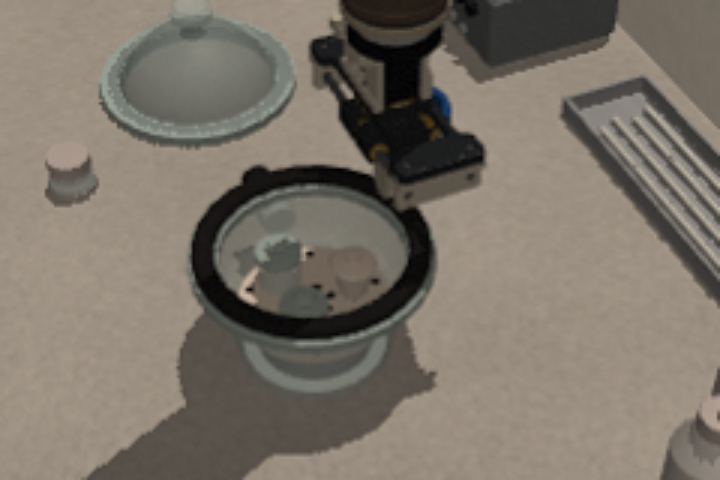

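The fingertips are on the right side of the seal, at about (400,195). The bowl hasn't shifted: the side-camera centre is unchanged to 0.3 mm. Continuing.

Emit:
{"name": "move_arm", "arguments": {"steps": "0 0.0009 0.0028 0 255;0 0.0016 0.0055 0 255;0 0.0023 0.0083 0 255;0 0.0029 0.0112 0 255;0 0.0034 0.014 0 255;0 0.0038 0.0168 0 255;0 0.0041 0.0197 0 255;0 0.0043 0.0226 0 255;0 0.0045 0.0254 0 255;0 0.0045 0.0283 0 255"}}

```text
clock: 8.98
position: [0.6234, 0.0272, 0.1246]
ee_rot: [1.209, 1.209, -1.209]
force: [-0.2, 2.6, 4.1]
width: 0.001
```

Emit:
{"name": "move_arm", "arguments": {"steps": "0 0 0.0029 0 255;0 -0.0002 0.0057 0 255;0 -0.0004 0.0086 0 255;0 -0.0007 0.0115 0 255;0 -0.0011 0.0143 0 255;0 -0.0016 0.0171 0 255;0 -0.0022 0.02 0 255;0 -0.0029 0.0228 0 255;0 -0.0036 0.0255 0 255;0 -0.0045 0.0283 0 255"}}

```text
clock: 9.82
position: [0.6188, -0.0011, 0.1246]
ee_rot: [1.209, 1.209, -1.209]
force: [1.3, 1.6, 4.0]
width: 0.007
```

Emit:
{"name": "move_arm", "arguments": {"steps": "0 -0.0009 0.0027 0 255;0 -0.0019 0.0054 0 255;0 -0.003 0.008 0 255;0 -0.0042 0.0107 0 255;0 -0.0055 0.0132 0 255;0 -0.0068 0.0158 0 255;0 -0.0082 0.0183 0 255;0 -0.0097 0.0207 0 255;0 -0.0113 0.0231 0 255;0 -0.013 0.0255 0 255"}}

```text
clock: 10.65
position: [0.6057, -0.0265, 0.1247]
ee_rot: [1.209, 1.209, -1.209]
force: [1.3, 2.4, 3.8]
width: 0.006
```

Emit:
{"name": "move_arm", "arguments": {"steps": "0 -0.0017 0.0023 0 255;0 -0.0035 0.0045 0 255;0 -0.0054 0.0067 0 255;0 -0.0073 0.0088 0 255;0 -0.0093 0.0109 0 255;0 -0.0114 0.0129 0 255;0 -0.0135 0.0148 0 255;0 -0.0157 0.0167 0 255;0 -0.0179 0.0185 0 255;0 -0.0202 0.0202 0 255"}}

```text
clock: 11.48
position: [0.5854, -0.0467, 0.1247]
ee_rot: [1.209, 1.209, -1.209]
force: [2.6, 2.0, 4.9]
width: 0.002
```

Emit:
{"name": "move_arm", "arguments": {"steps": "-0.0001 -0.0024 0.0017 0 255;-0.0001 -0.0048 0.0033 0 255;-0.0001 -0.0072 0.0048 0 255;-0.0001 -0.0097 0.0062 0 255;-0.0001 -0.0123 0.0075 0 255;-0.0001 -0.0148 0.0088 0 255;-0.0001 -0.0175 0.01 0 255;-0.0001 -0.0201 0.0111 0 255;-0.0001 -0.0228 0.0121 0 255;-0.0001 -0.0255 0.013 0 255"}}

```text
clock: 12.32
position: [0.5598, -0.0597, 0.1247]
ee_rot: [1.209, 1.209, -1.209]
force: [2.7, 1.3, 3.3]
width: 0.002
```

Emit:
{"name": "move_arm", "arguments": {"steps": "0 -0.0028 0.0009 0 255;0 -0.0055 0.0016 0 255;0 -0.0083 0.0023 0 255;0 -0.0112 0.0029 0 255;0 -0.014 0.0034 0 255;0 -0.0168 0.0038 0 255;0 -0.0197 0.0041 0 255;0 -0.0226 0.0043 0 255;0 -0.0254 0.0045 0 255;0 -0.0283 0.0045 0 255"}}

```text
clock: 13.15
position: [0.5315, -0.0641, 0.1247]
ee_rot: [1.209, 1.209, -1.209]
force: [2.4, -1.0, 3.2]
width: 0.001
```

```bash
python3 - <<'E'
from h import *
from fit import fit
d=arm.get_image("side"); cv2.imwrite("pics/s4.png",cv2.resize(d["img"][100:260,200:440],None,fx=3,fy=3)); fit("side",d,(.53,.028))
st()
E
```

```text
side 827 z med 0.12321767041150278 [ 0.431 -0.072  0.117] [0.629 0.125 0.132]
  c [0.5308 0.026 ] mean r 0.0913 bins 24 r range [0.082  0.0922 0.1002]
  plane [0.0028 0.0015 0.1231]
  bung 21 [0.5293 0.1675 0.0892] az 90.59
clock 13.2
joints [ 0.2667  0.4267 -0.328   1.8934  0.1786  0.8502 -1.7231]
position [ 0.5309 -0.0641  0.1247]
ee_rot [ 1.2088  1.2094 -1.2096]
force [1.1214 0.7816 3.4484]
ft_torque [ 0.076  -0.3091  0.0147]
width 0.0024
```

View pics/s4.png

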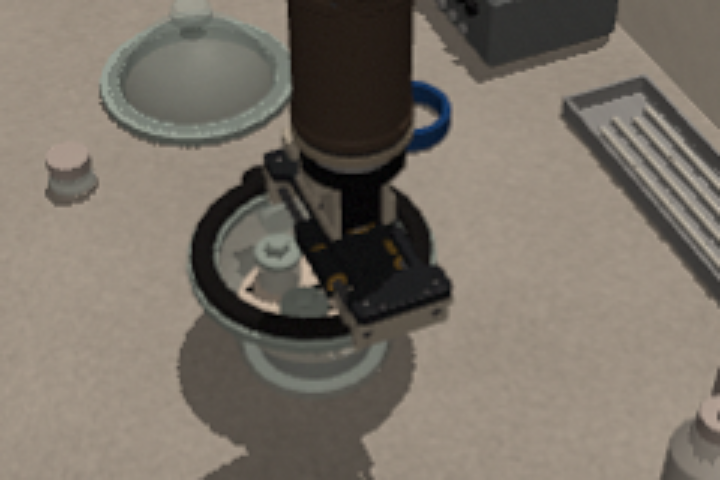

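Halfway round, and the fingertips are on the seal opposite the neck at about (360,330). The bowl is still where it was. Continuing.

Emit:
{"name": "move_arm", "arguments": {"steps": "0 -0.0029 0 0 255;0 -0.0057 -0.0002 0 255;0 -0.0086 -0.0004 0 255;0 -0.0115 -0.0007 0 255;0 -0.0143 -0.0011 0 255;0 -0.0171 -0.0016 0 255;0 -0.02 -0.0022 0 255;0 -0.0228 -0.0029 0 255;0 -0.0255 -0.0036 0 255;0 -0.0283 -0.0045 0 255"}}

```text
clock: 14.03
position: [0.5032, -0.0595, 0.1247]
ee_rot: [1.209, 1.209, -1.209]
force: [2.5, 0.3, 3.8]
width: 0.002
```

Emit:
{"name": "move_arm", "arguments": {"steps": "0 -0.0027 -0.0009 0 255;0 -0.0054 -0.0019 0 255;0 -0.008 -0.003 0 255;0 -0.0107 -0.0042 0 255;0 -0.0132 -0.0055 0 255;0 -0.0158 -0.0068 0 255;0 -0.0183 -0.0082 0 255;0 -0.0207 -0.0097 0 255;0 -0.0231 -0.0113 0 255;0 -0.0255 -0.013 0 255"}}

```text
clock: 14.87
position: [0.4777, -0.0464, 0.1247]
ee_rot: [1.209, 1.209, -1.209]
force: [1.7, -2.2, 3.4]
width: 0.006
```

Emit:
{"name": "move_arm", "arguments": {"steps": "0 -0.0023 -0.0017 0 255;0 -0.0045 -0.0035 0 255;0 -0.0067 -0.0054 0 255;0 -0.0088 -0.0073 0 255;0 -0.0109 -0.0093 0 255;0 -0.0129 -0.0114 0 255;0 -0.0148 -0.0135 0 255;0 -0.0167 -0.0157 0 255;0 -0.0185 -0.0179 0 255;0 -0.0202 -0.0202 0 255"}}

```text
clock: 15.7
position: [0.4575, -0.0261, 0.1247]
ee_rot: [1.209, 1.209, -1.209]
force: [1.7, -2.5, 3.4]
width: 0.002
```

Emit:
{"name": "move_arm", "arguments": {"steps": "0 -0.0017 -0.0024 0 255;0 -0.0033 -0.0048 0 255;0 -0.0048 -0.0072 0 255;0 -0.0062 -0.0097 0 255;0 -0.0075 -0.0123 0 255;0 -0.0088 -0.0148 0 255;0 -0.01 -0.0175 0 255;0 -0.0111 -0.0201 0 255;0 -0.0121 -0.0228 0 255;0 -0.013 -0.0255 0 255"}}

```text
clock: 16.53
position: [0.4446, -0.0006, 0.1247]
ee_rot: [1.209, 1.209, -1.209]
force: [1.0, -2.3, 2.7]
width: 0.006
```

Emit:
{"name": "move_arm", "arguments": {"steps": "0 -0.0009 -0.0028 0 255;0 -0.0016 -0.0055 0 255;0 -0.0023 -0.0083 0 255;0 -0.0029 -0.0112 0 255;0 -0.0034 -0.014 0 255;0 -0.0038 -0.0168 0 255;0 -0.0041 -0.0197 0 255;0 -0.0043 -0.0226 0 255;0 -0.0045 -0.0254 0 255;0 -0.0045 -0.0283 0 255"}}

```text
clock: 17.37
position: [0.4401, 0.0278, 0.1247]
ee_rot: [1.209, 1.209, -1.209]
force: [-0.1, -2.1, 3.9]
width: 0.006
```

Emit:
{"name": "move_arm", "arguments": {"steps": "0 0 -0.0029 0 255;0 0.0002 -0.0057 0 255;0 0.0004 -0.0086 0 255;0 0.0007 -0.0115 0 255;0 0.0011 -0.0143 0 255;0 0.0016 -0.0171 0 255;0 0.0022 -0.02 0 255;0 0.0029 -0.0228 0 255;0 0.0036 -0.0255 0 255;0 0.0045 -0.0283 0 255"}}

```text
clock: 18.2
position: [0.4447, 0.0561, 0.1247]
ee_rot: [1.209, 1.209, -1.209]
force: [-1.0, -2.5, 3.3]
width: 0.007
```

```bash
python3 - <<'E'
from h import *
from fit import fit
d=arm.get_image("side"); cv2.imwrite("pics/s5.png",cv2.resize(d["img"][100:260,200:440],None,fx=3,fy=3)); fit("side",d,(.53,.028))
st()
E
```

```text
side 1113 z med 0.12293778684046408 [ 0.431 -0.075  0.117] [0.629 0.127 0.128]
  c [0.5306 0.026 ] mean r 0.0907 bins 30 r range [0.0815 0.0914 0.1002]
  plane [-0.     -0.001   0.1227]
  bung 21 [0.5318 0.1681 0.09  ] az 89.5
clock 18.25
joints [ 0.0783  0.3108 -0.3952  2.0867  0.1689  0.7736 -1.9912]
position [0.445  0.0567 0.1247]
ee_rot [ 1.209   1.2097 -1.2085]
force [-0.7022 -1.7702  2.9116]
ft_torque [-0.3173  0.221   0.0131]
width 0.009
```

View pics/s5.png

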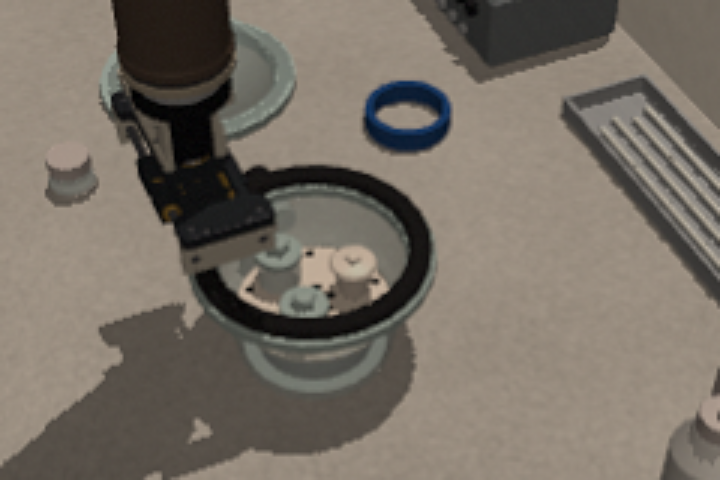

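The fingertips are on the left of the seal at about (210,255), four fifths of the way round. The bowl and vessels are undisturbed.

Emit:
{"name": "move_arm", "arguments": {"steps": "0 0.0009 -0.0027 0 255;0 0.0019 -0.0054 0 255;0 0.003 -0.008 0 255;0 0.0042 -0.0107 0 255;0 0.0055 -0.0132 0 255;0 0.0068 -0.0158 0 255;0 0.0082 -0.0183 0 255;0 0.0097 -0.0207 0 255;0 0.0113 -0.0231 0 255;0 0.013 -0.0255 0 255"}}

```text
clock: 19.08
position: [0.4579, 0.0816, 0.1247]
ee_rot: [1.209, 1.209, -1.209]
force: [-1.2, -1.8, 3.6]
width: 0.005
```

Emit:
{"name": "move_arm", "arguments": {"steps": "0 0.0017 -0.0023 0 255;0 0.0035 -0.0045 0 255;0 0.0054 -0.0067 0 255;0 0.0073 -0.0088 0 255;0 0.0093 -0.0109 0 255;0 0.0114 -0.0129 0 255;0 0.0135 -0.0148 0 255;0 0.0157 -0.0167 0 255;0 0.0179 -0.0185 0 255;0 0.0202 -0.0202 0 255"}}

```text
clock: 19.92
position: [0.4781, 0.1017, 0.1247]
ee_rot: [1.209, 1.209, -1.209]
force: [-1.6, -1.0, 4.0]
width: 0.005
```

Emit:
{"name": "move_arm", "arguments": {"steps": "0 0.0024 -0.0017 0 255;0 0.0048 -0.0033 0 255;0 0.0072 -0.0048 0 255;0 0.0097 -0.0062 0 255;0 0.0123 -0.0075 0 255;0 0.0148 -0.0088 0 255;0 0.0175 -0.01 0 255;0 0.0201 -0.0111 0 255;0 0.0228 -0.0121 0 255;0 0.0255 -0.013 0 255"}}

```text
clock: 20.75
position: [0.5037, 0.1147, 0.1247]
ee_rot: [1.209, 1.209, -1.209]
force: [-1.1, -1.0, 3.1]
width: 0.009
```

Emit:
{"name": "move_arm", "arguments": {"steps": "0 0.0028 -0.0009 0 255;0 0.0055 -0.0016 0 255;0 0.0083 -0.0023 0 255;0 0.0112 -0.0029 0 255;0 0.014 -0.0034 0 255;0 0.0168 -0.0038 0 255;0 0.0197 -0.0041 0 255;0 0.0226 -0.0043 0 255;0 0.0254 -0.0045 0 255;0 0.0283 -0.0045 0 255"}}

```text
clock: 21.58
position: [0.5321, 0.1191, 0.1247]
ee_rot: [1.209, 1.209, -1.209]
force: [-1.8, -1.0, 3.6]
width: 0.009
```

Back at the start. I'll run on a few mm so the round closes fully, then lift straight up.

Emit:
{"name": "move_arm", "arguments": {"steps": "0 0.002 0 0 255;0 0.004 0.0001 0 255;0 0.005 0.0002 0 255;0 0.005 0.0002 0 255;-0.003 0.005 0.0002 0 255;-0.01 0.005 0.0002 0 255;-0.03 0.005 0.0002 0 255;-0.06 0.005 0.0002 0 255;-0.09 0.005 0.0002 0 255;-0.12 0.005 0.0002 0 255"}}

```text
clock: 22.42
position: [0.5365, 0.1187, 0.2465]
ee_rot: [1.209, 1.209, -1.209]
force: [1.5, 0.0, -0.5]
width: 0.005
```

Emit:
{"name": "move_arm", "arguments": {"steps": "-0.03 0 0 0 255;-0.05 0 0 0 255;-0.06 0 0 0 255;-0.06 0 0 0 255;-0.06 0 0 0 255;-0.06 0 0 0 255"}}

```text
clock: 22.92
position: [0.536, 0.1185, 0.3031]
ee_rot: [1.207, 1.21, -1.211]
force: [0.1, 0.3, -1.0]
width: 0.007
```

```bash
python3 - <<'E'
from h import *
from fit import fit
d=arm.get_image("side"); cv2.imwrite("pics/s6.png",d["img"]); fit("side",d,(.53,.028))
fit("wrist",arm.get_image("wrist"),(.53,.028))
st()
o=dict(np.load("/tmp/side0.npz"))["img"]; df=cv2.absdiff(o,d["img"]).max(-1)
cv2.imwrite("pics/diff.png",np.minimum(df*3.,255).astype(np.uint8))
E
```

```text
side 1384 z med 0.12356870819005189 [ 0.428 -0.074  0.117] [0.629 0.127 0.13 ]
  c [0.5306 0.0265] mean r 0.0907 bins 36 r range [0.0815 0.0914 0.1002]
  plane [0.0024 0.0002 0.1233]
  bung 23 [0.53   0.169  0.0884] az 90.24
wrist 6957 z med 0.12452341364410058 [ 0.438 -0.07   0.117] [0.631 0.126 0.128]
  c [0.533  0.0289] mean r 0.0899 bins 36 r range [0.0818 0.0896 0.0981]
  plane [0.0047 0.002  0.1242]
clock 23.0167
joints [-0.0065  0.2915 -0.4023  1.6144  0.118   1.2626 -2.0003]
position [0.5361 0.1185 0.303 ]
ee_rot [ 1.2072  1.2107 -1.2114]
force [ 0.5632 -0.191  -0.6045]
ft_torque [-0.0159 -0.0432  0.0215]
width 0.0053
```

View pics/s6.png

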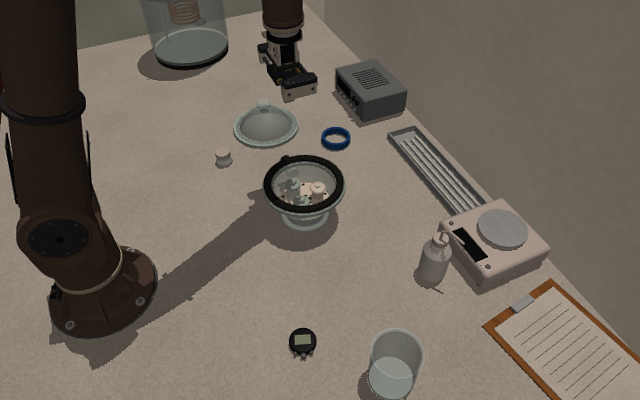

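View pics/diff.png

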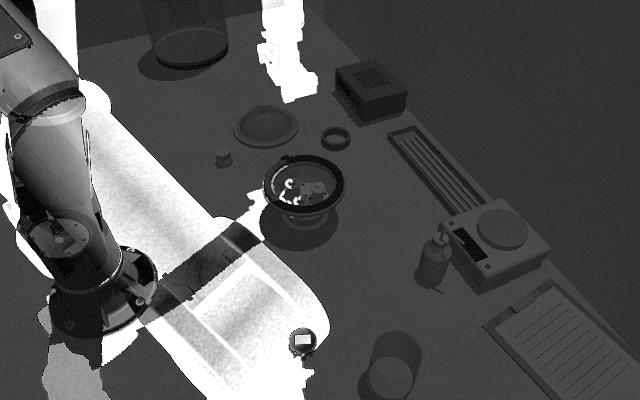

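The final view shows the gripper clear at about (285,75). The difference image has no displacement edges at the bowl, lid or other objects, only arm and shadow changes.

```bash
python3 -c "
from cell import arm
print(arm.sign_off())"
```

```text
the job is handed in; nothing more can be done
None
```

The seal has been checked once all the way round and the job is handed in; `sign_off` gave no verdict. With the fingers shut, I touched the seal above the side neck and ran clockwise through the full turn. I went about 5 mm past the start so the round closed, then lifted straight up about 18 cm. It took about 23 s of the 70 s allowed.

- **Force:** after first touch, the upward force read at the end of each move was 2.7–4.9 N and sideways force stayed below about 4 N. It was not read between those points. Nothing like a grit bump or gap showed: the height stayed at 124.4–124.7 mm.
- **Bowl position:** the side camera put the bowl's centre within about 0.3 mm of where it was before, and the wrist camera within about 1.3 mm, which is inside the calibration error.
- **Everything else:** comparing the first and last side pictures showed no movement of the lid, bottle, beaker, jar or tape. The stopwatch was hidden behind the arm in the first picture, so I could not compare it, but the arm never came near it. Inside the bowl the differences look like the arm's shadow.
- **Disagreement:** before the run, the three cameras differed by up to 3 mm on the bowl's centre. I used a middle value, so the fingertips may have run 1–2 mm off the middle of the 19 mm seal.

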